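# Load the last sample tube and lock the tube carrier

## Task

Stand the blue-capped sample tube from the grey desk block upright in the carrier's free, yellow-rimmed place, right down on the carrier's floor, and let it go. Then take the locking bar from the instrument tray by its black handle and thread it over the tube caps, in through the orange bushing and out through the black one, until its steel collar is up against the orange bushing. Finish while still gripping the bar there, so that a colleague can fit the retaining clip to its tip; leave the other tubes, the marker pen and the things around undisturbed.

Things in the scene. Friction and masses are not known exactly. Their poses are not given: they have to be found in the camera images.
- carrier: Tube carrier fixed in a blue dock (120 x 200 mm). Origin on the table under its centre, z up, y along its row of four places (at y = -48, -16, 16, 48 mm) from the orange-bushing end (-y) to the black-bushing end (+y). Tubes stand on a floor 14 mm above the table, through two tiers with square 19.5 mm openings; upper tier 56 mm wide, top at 80 mm. Seated tubes reach 120 mm.
- bush_in (a point): Centre of the mouth of the orange bushing's bore, on its outer face (carrier x = 0, y = -92 mm, 129 mm above the table). The bushing is a round plastic boss, diameter 32 mm, 14 mm long along y, set in a 64 mm wide aluminium end plate that reaches up to 149 mm; straight round bore of 13 mm along y. The bar goes in here along +y. Axes as the carrier's.
- bush_out (a point): Centre of the mouth of the black bushing's bore, on its outer face (carrier x = 0, y = +92 mm, 129 mm above the table); same bushing and 13 mm bore at the other end of the carrier, 184 mm from bush_in. The bar's tip comes out here along +y. Axes as the carrier's.
- free_hole (a point): The carrier's free place, marked by a flat yellow rim: centre of its 19.5 mm square opening, level with the top of the upper tier, 80 mm above the table. Which of the four places it is changes. The neighbouring places, 32 mm away along the carrier's y, hold red-capped tubes. Axes as the carrier's.
- tube_center (a point): Blue-capped sample tube, 106 mm tall, 25 g: body diameter 16 mm with a rounded foot, cap diameter 20 mm. Point on its axis half-way up (53 mm above the foot), z up the tube; the cap spans 37 to 53 mm above it. It starts upright and loose in the middle hole of a grey block (100 x 50 mm, 40 mm high; holes 30 mm deep), foot at 10 mm. Seated in the carrier: foot at 14 mm, point at 67 mm.
- bar_grip (a point): Middle of the locking bar's handle, on the axis: black cylinder, diameter 20 mm, 60 mm long. Bar 275 mm long, about 110 g, balance point 99 mm ahead. y points along the bar to its tip; it may roll about y. It starts level, 43 mm above the table, in one of two pairs of V notches; their blue holders (12 mm thick, 49 mm high) are 70 and 190 mm ahead of this point, so the handle hangs free.
- bar_collar (a point): Front face of the bar's steel collar (diameter 24 mm, 5 mm thick), on the axis, 35 mm ahead of bar_grip. Home means that this point meets bush_in. The tray below the bar is steel, 140 x 340 mm, rim 18 mm high; the bar lifts straight up out of its notches.
- bar_tip (a point): The very tip of the locking bar, on the axis, 210 mm ahead of bar_collar and 245 mm ahead of bar_grip. The steel shank has a diameter of 10 mm and tapers over its last 12 mm to 4 mm at the tip. Home, the tip stands 26 mm beyond bush_out. y points out of the tip along the bar.
- red1_center (a point): Red-capped tube in the carrier, same size and same point as the blue-capped one. Leave it.
- red2_center (a point): Second red-capped tube in the carrier. Leave it.
- red3_center (a point): Third red-capped tube in the carrier. Leave it.
- pen: Marker pen, white with a green cap, 165 mm long, diameter 14 mm, origin at its centre; it lies in the other pair of notches of the tray, 60 mm beside the bar. Leave it.
- tub: White plastic sample tub, diameter 92 mm, 108 mm tall, origin under its centre. Leave it.
- tub_lid: Yellow screw lid of the tub, diameter 100 mm, 18 mm high, lying on the table, origin under its centre. Leave it.
- sanitiser: Hand-sanitiser pump bottle, diameter 64 mm, 185 mm tall, origin under its centre. Leave it.

How it is judged:
By the outcome, as a careful person would: the job done as asked, in the order asked, and still so for the second after the job is handed in, while the arm keeps its last pose, push and grip.
It also fails if it takes over 58 s, if anything falls off the work surface, if the arm or the gripper's body presses on something with over 40 N, if the wrist force passes 120 N, or if a joint passes its speed limit or range.

## Robot

A 6-joint arm with a two-finger parallel gripper is mounted at the origin on the work surface. World frame = base frame: x ahead of the robot, y to its left, z up, the work surface at z = 0. Lengths are in mm, angles in rad, forces in N, time in s.
With the tool pointing down it reaches from about 325 to 850 mm from the base axis. Payload 4.4 kg.
Tool frame: the origin (TCP) lies between the finger pads; the fingertips stand 22 mm ahead of it and the grasp point (between the pads) lies 3 mm ahead of it; x points along the fingers, y is the direction in which the jaws open and shut, and the axes are right-handed (so a half turn about x gives the same grasp; the last joint's range is limited). The gripper opens to 94 mm and grips with 3 to 60 N. Pads are 16 mm wide; open, the fingers measure 119 mm over their backs; the gripper's body (75 mm by 177 mm) begins 78 mm behind the grasp point.
Start: joints at [1.149, 0.207, 1.542, -0, 1.393, -0.15], TCP at [154.378, 553.891, 227.447] pointing down, gripper open.
Joint ranges: [-2.73, 2.73], [-0.86, 2.22], [0.23, 2.46], [-1.11, 4.25], [0.08, 2.63], [-2.82, 2.82]. Speed limits (rad/s): [2.79, 2.79, 3.14, 3.14, 3.14, 3.14].

## Interface

Orientations are given as a unit quaternion [w, x, y, z].
In Python, from plant import bot gives the robot as it stands.
- The arm moves only by the shell command python3 -m handwheel 'ROWS' [OPENING] [FORCE]. ROWS is JSON, a list of rows, each a list of 2 entries, a list of its own where there are three numbers: the shift along the tool's x, y, z in mm, then the turn, a rotation vector about the tool's x, y, z in degrees. A call has exactly 10 rows; each row shifts and turns the pose as measured when the row begins, along the tool's axes as they then stand; what a row does not reach is not made up. A row lasts 1/8 s, in which the tool goes at most 62.5 mm and 10.7 degrees, less where a joint would pass 70% of its speed; a pose out of reach is approached as far as the arm can. A call is refused whole if a number of a shift passes 62.5 or a number of a turn 10.7, either way. A call with a gripper value outside its range is refused whole. OPENING is the opening, from 0 (shut) to 1 (fully open), set as the call begins (- or left out, the last holds). The fingers move at their own pace and stop on an object; FORCE is the grip in N (left out, the last holds). Time passes only in rows, so rows that do not move let the fingers close, or fill a call up. It gives the time, the measured TCP pose, the force and the opening at its end, in the units of the state.
- bot.sense(): the state, without advancing time (a new reading comes with each control period).
- bot.camera(name): name is "scene" or "top" or "wrist"; returns (picture, depth): 400x640x3 uint8, red, green, blue; 400x640 float32, mm along the optical axis (not along the pixel's ray), 0 where there is no reading.
- bot.calibration(name): a dict with "mtx" (3x3 intrinsics, pixels), "k1" (the pictures are not rectified: a ray, as slopes to the right and down, at radius r is drawn at 1 + k1 r^2 times it, then the intrinsics apply), "extrinsics" (4x4, takes a point from world to camera coordinates). Camera axes: x right, y up, looking along -z (the intrinsics and any distortion apply to the point x, -y, -z); pixel columns grow to the right and rows downward; lengths in mm; the calibration is good to about 2 mm. A picture is of the moment at which its call begins: read the wrist's pose just before it. calibration takes no time and is no camera call; for the wrist camera it gives the pose at the moment of the call.
- bot.close_job(): hands the job in, once; it reports no verdict.
The state is a dict: "t": time; "joints": joint angles; "qvel": joint speeds; "tau": joint torques, N m; "position": TCP position; "eef_rot": TCP orientation; "ft_force": force on the tool from outside, world axes, zero at the start; "torque": the same for the moment, N m; "grip_width": finger opening in mm.
Only numpy, scipy, OpenCV 4.12 (cv2) and the standard library are available. Lean on these libraries where they do the work, as an engineer would, in place of code of your own. Each camera call takes 0.05 s, during which the arm holds its last target. There are 200 camera calls.

## Working session

There is one attempt and no reset: what is moved stays moved. The work goes in short steps, Python scripts to look and compute and a shell command to move; the robot and the scene stay as the last step left them, time stands still between calls to the robot, and variables do not carry over. Pictures are saved under pics/ and viewed, about 8 in all and at most 12, crops included, and the job is handed in when it is done.

```bash
ls; mkdir -p pics; cat > h.py <<'E'
import numpy as np, cv2
from plant import bot
def grab(n):
    c=bot.calibration(n); im,d=bot.camera(n); np.savez(f'/tmp/{n}.npz',im=im,d=d,mtx=c['mtx'],k1=c['k1'],E=c['extrinsics']); return im
def load(n): return np.load(f'/tmp/{n}.npz')
def ray(c,u,v):
    K=np.array(c['mtx']); k=float(c['k1'])
    p=cv2.undistortPoints(np.array([[[u,v]]],float),K,np.array([k,0,0,0,0]))[0,0]
    return np.array([p[0],-p[1],-1.])
def world(c,pc):
    E=np.array(c['E']); return E[:3,:3].T@(pc-E[:3,3])
def atz(c,u,v,z):
    o=world(c,np.zeros(3)); w=world(c,ray(c,u,v))-o
    return o+w*(z-o[2])/w[2]
def atd(c,u,v,r=1):
    d=c['d'][int(v)-r:int(v)+r+1,int(u)-r:int(u)+r+1]; return world(c,ray(c,u,v)*np.median(d[d>0]))
def proj(c,p):
    E=np.array(c['E']);K=np.array(c['mtx']);q=E[:3,:3]@np.array(p)+E[:3,3];x,y=q[0]/-q[2],-q[1]/-q[2];s=1+float(c['k1'])*(x*x+y*y)
    return K[0,0]*x*s+K[0,2],K[1,1]*y*s+K[1,2]
E
python3 - <<'E'
from h import *
print(bot.sense())
for n in ('top','scene'):
    cv2.imwrite(f'pics/{n}1.png',grab(n)[...,::-1]); c=load(n); print(n,c['mtx'],c['k1'],c['E'])
E
```

```text
pics
{'t': 0.0, 'joints': array([ 1.14850515e+00,  2.07417173e-01,  1.54290621e+00, -2.91982896e-05,
        1.39349434e+00, -1.50476261e-01]), 'qvel': array([-1.49268454e-03, -8.81378172e-04,  5.58153234e-04,  1.48437751e-03,
        3.72508143e-05, -8.64049632e-04]), 'tau': array([-1.38254898e-03, -3.70858634e+01, -2.81423771e+01,  6.98092533e-02,
        3.59893218e-02, -1.41990258e-04]), 'position': array([154.07629237, 553.2049744 , 226.31500274]), 'eef_rot': array([ 0.70037373,  0.09504613,  0.70079869, -0.09656115]), 'ft_force': array([-0.95239509,  0.34336495,  0.05064953]), 'torque': array([ 0.00133028,  0.00429943, -0.0486361 ]), 'grip_width': 93.86642412558804}
top [[406.1880477    0.         327.49123976]
 [  0.         406.1880477  200.51322866]
 [  0.           0.           1.        ]] -0.04491954361359318 [[ 1.17101900e-02 -9.99894038e-01  8.64779978e-03 -1.01653886e+02]
 [ 9.97374449e-01  1.22978980e-02  7.13650470e-02 -5.35744522e+02]
 [-7.14638347e-02  7.78939629e-03  9.97412776e-01 -1.08073363e+03]
 [ 0.00000000e+00  0.00000000e+00  0.00000000e+00  1.00000000e+00]]
scene [[384.65507776   0.         312.10173454]
 [  0.         384.65507776 203.97538425]
 [  0.           0.           1.        ]] -0.014465052573727865 [[ 7.83938303e-01  6.20610069e-01  1.68487097e-02 -3.72460707e+02]
 [-3.98159138e-01  4.81751077e-01  7.80631284e-01  1.73524094e+02]
 [ 4.76350751e-01 -6.18675231e-01  6.24764692e-01 -1.39096592e+03]
 [ 0.00000000e+00  0.00000000e+00  0.00000000e+00  1.00000000e+00]]
```

View pics/top1.png

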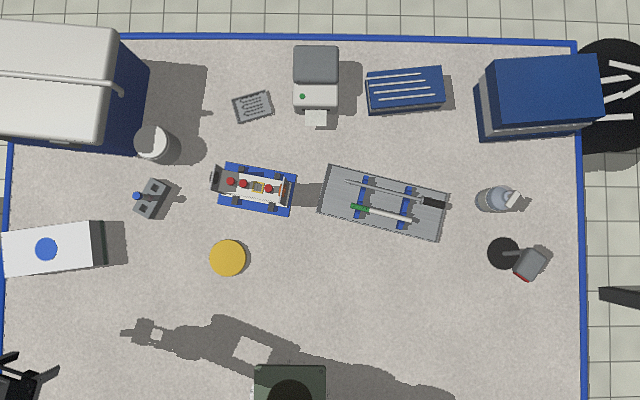

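View pics/scene1.png

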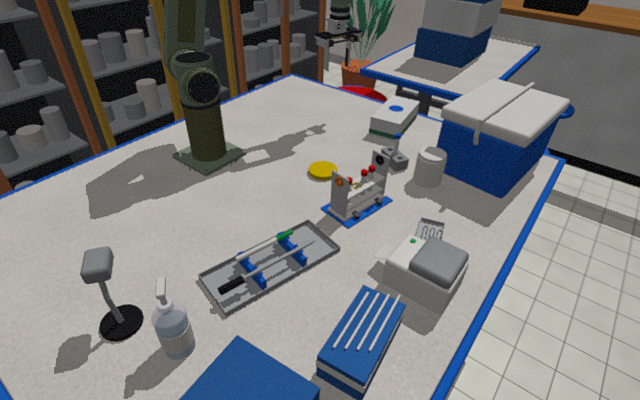

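The top view shows the carrier at (258,188), orange end to the right, with the free yellow place near (258,188). The blue tube is in the grey block at (155,198). The bar handle is at (432,202) and its tip is at (345,180). The scene view confirms that the orange end faces the tray.

```bash
python3 - <<'E'
from h import *
c=load('top'); im=c['im'][...,::-1]
a=cv2.resize(im[150:250,120:310],None,fx=4,fy=4,interpolation=cv2.INTER_CUBIC)
b=cv2.resize(im[155:250,310:460],None,fx=4,fy=4,interpolation=cv2.INTER_CUBIC)
cv2.imwrite('pics/c1.png',a)
cv2.imwrite('pics/c2.png',b)
s=bot.sense(); print(s['position'],s['eef_rot'])
w=bot.calibration('wrist'); E=np.array(w['extrinsics']); print(w['mtx'],E, 'campos',-E[:3,:3].T@E[:3,3])
for n,u,v in (('tubecap',137,196),('yellow',258,187),('grip',432,202),('tip',346,181)): print(n,atd(c,u,v),atz(c,u,v,43))
E
```

```text
[154.11225277 553.27250432 226.42396091] [ 0.70040266  0.0951153   0.70077265 -0.09647225]
[[287.23858395   0.         319.77099448]
 [  0.         287.23858395 200.21780018]
 [  0.           0.           1.        ]] [[ 2.69608951e-01  9.62967495e-01 -2.14872608e-03 -5.72882064e+02]
 [-9.22195841e-01  2.57550107e-01 -2.88483577e-01  2.97662447e+01]
 [-2.77246903e-01  7.97593009e-02  9.57482433e-01 -3.94349170e+02]
 [ 0.00000000e+00  0.00000000e+00  0.00000000e+00  1.00000000e+00]] campos [ 72.57235363 575.45352096 384.93850869]
tubecap [535.33035843 378.95717769 117.32249284] [541.057385   413.57067738  43.        ]
yellow [571.74696672  94.47070375  16.03483215] [568.96839145  90.03517803  43.        ]
grip [ 533.90235156 -370.46346319   54.37736196] [ 534.7118324  -373.50222026   43.        ]
tip [ 587.40166426 -143.44812433   47.35078174] [ 587.92677941 -143.67919466   43.        ]
```

View pics/c1.png

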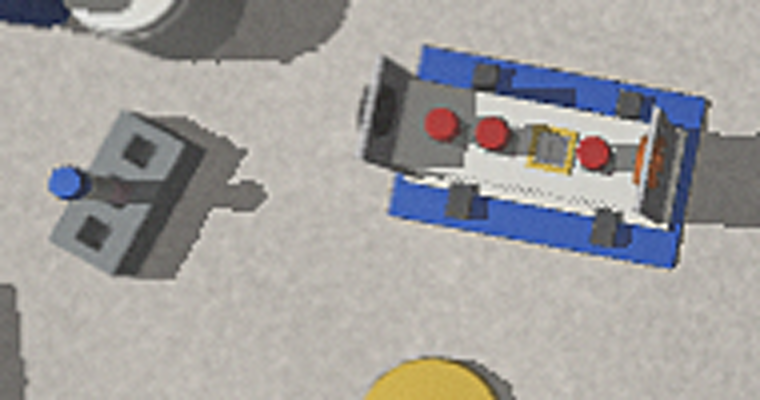

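View pics/c2.png

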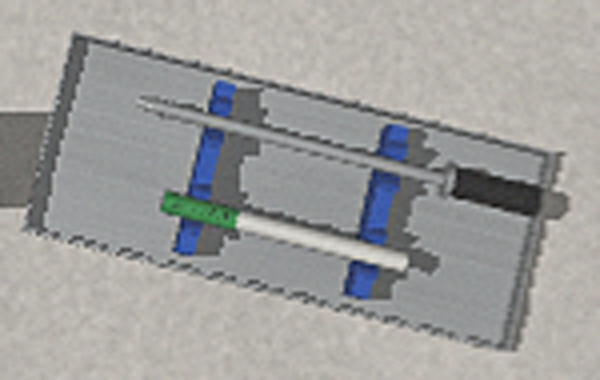

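Crop 1 shows the blue cap at (67,183), red caps at (442,125), (492,133) and (594,153), and the yellow rim centred at (551,149), which is the second place from the orange end. Crop 2 shows the handle from (455,186) to (541,205) and the bar tip at (138,101).

```bash
python3 - <<'E'
from h import *
c=load('top')
def q(x,y,ox,oy,z): return atz(c,(x+.5)/4-.5+ox,(y+.5)/4-.5+oy,z)
P=[q(x,y,120,150,z)[:2] for x,y,z in ((594,153,120),(551,149,80),(492,133,120),(442,125,120))]
Y=np.array([-48,-16,16,48.]); P=np.array(P); print(P, np.linalg.norm(np.diff(P,axis=0),axis=1))
A=np.c_[Y,np.ones(4)]; f=np.linalg.lstsq(A,P,rcond=None)[0]; print('carrier c',f[1],'ydir',f[0],'yaw',np.degrees(np.arctan2(-f[0][0],f[0][1])))
print('tube',q(67,183,120,150,116))
g=q(498,195,310,155,43); t=q(138,101,310,155,43); d=(t-g); print('bar',g,t,np.linalg.norm(d),np.degrees(np.arctan2(-d[0],d[1])))
s=bot.sense()['eef_rot']
from scipy.spatial.transform import Rotation as R
print(R.from_quat(s[[1,2,3,0]]).as_matrix())
E
```

```text
[[559.16946458  52.32631278]
 [565.45862135  85.562246  ]
 [570.81117624 115.63972014]
 [575.41502409 146.73978176]] [33.82574093 30.55002937 31.43897657]
carrier c [567.71357156 100.06701517] ydir [0.16902885 0.97911838] yaw -9.794644062202567
tube [536.97303067 381.22575245 116.        ]
bar [ 531.10941742 -379.18621133   43.        ] [ 590.87573804 -138.66002974   43.        ] 247.8403863644988 -13.954331669460919
[[-7.78390447e-04  2.68447234e-01  9.63294076e-01]
 [-1.83044532e-03  9.63292371e-01 -2.68448238e-01]
 [-9.99998022e-01 -1.97221467e-03 -2.58439597e-04]]
```

```bash
cat >> h.py <<'E'
from scipy.spatial.transform import Rotation as R
def cur():
    s=bot.sense(); return s['position'],R.from_quat(np.array(s['eef_rot'])[[1,2,3,0]])
def tgt(yaw): # tool x down, tool y at yaw from world +y
    a=np.radians(yaw); y=np.array([-np.sin(a),np.cos(a),0]); x=np.array([0,0,-1.]); return R.from_matrix(np.c_[x,y,np.cross(x,y)])
def plan(p,yaw,n):
    p0,R0=cur(); T=tgt(yaw); rv=(R0.inv()*T).as_rotvec(); d=(np.array(p)-p0)/n
    print('from',p0.round(1),'total world',(np.array(p)-p0).round(1),'turn/row',np.degrees(rv/n).round(2))
    for i in range(n): print((R0*R.from_rotvec(rv*i/n)).inv().apply(d).round(1).tolist())
E
python3 -c "
from h import *
plan([537,381,240],-99.8,9)"
```

```text
from [154.1 553.3 226.4] total world [ 382.9 -172.3   13.6] turn/row [9.36 0.01 0.01]
[-1.5, -7.0, 46.1]
[-1.5, 0.6, 46.6]
[-1.5, 8.2, 45.9]
[-1.5, 15.5, 44.0]
[-1.5, 22.5, 40.9]
[-1.5, 28.8, 36.7]
[-1.5, 34.4, 31.5]
[-1.5, 39.1, 25.5]
[-1.5, 42.7, 18.8]
```

```bash
python3 -m handwheel '[[[-1.5,-7,46],[9.4,0,0]],[[-1.5,0.6,46.6],[9.4,0,0]],[[-1.5,8,46],[9.4,0,0]],[[-1.5,15.5,44],[9.4,0,0]],[[-1.5,22.5,41],[9.4,0,0]],[[-1.5,29,37],[9.4,0,0]],[[-1.5,34,31.5],[9.4,0,0]],[[-1.5,39,25.5],[9.4,0,0]],[[-1.5,43,19],[9.4,0,0]],[[0,0,0],[0,0,0]]]' 0.6 20
python3 - <<'E'
from h import *
plan([537,381,240],-99.8,1)
im=grab('wrist'); c=load('wrist'); cv2.imwrite('pics/w1.png',im[...,::-1])
print('expected cap px',proj(c,[537,381,116]))
E
```

```text
t: 1.35
position: [541.3, 364.1, 232.5]
eef_rot: [-0.441, -0.548, -0.441, 0.557]
ft_force: [-0.2, -0.5, -0.3]
grip_width: 56.5
from [541.3 364.1 232.5] total world [-4.3 16.9  7.5] turn/row [-3.01  0.58  0.44]
[-7.6, -8.0, -15.4]
expected cap px (np.float64(312.6398409293144), np.float64(184.71885851801935))
```

View pics/w1.png

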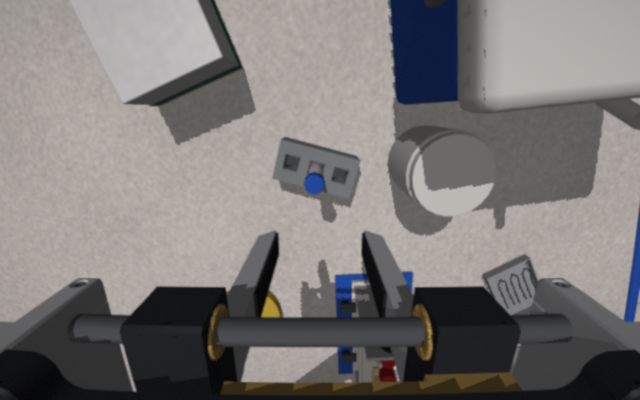

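The wrist view shows the blue cap at (314.5,183), within 2 px of where I predicted it. The block is clear of the fingers.

```bash
python3 - <<'E'
from h import *
c=load('wrist'); im=c['im'].astype(int); m=(im[...,2]>150)&(im[...,0]<90)&(c['d']>0)
ys,xs=np.nonzero(m[160:210,290:340]); print(xs.mean()+290,ys.mean()+160,len(xs))
p=atz(c,314.5,183,116); print(p)
plan([*((p[:2]+[537,381.2])/2),170],-99.8,3)
E
```

```text
313.265 183.685 200
[539.1819477  382.28856844 116.        ]
from [539.6 365.1 232.4] total world [ -1.5  16.6 -62.4] turn/row [-0.96  0.19  0.18]
[20.7, -1.5, -5.5]
[20.8, -1.5, -5.5]
[20.8, -1.5, -5.4]
```

```bash
python3 -m handwheel '[[[20,-1.5,-5.5],[-1,0.2,0.2]],[[20,-1.5,-5.5],[-1,0.2,0.2]],[[20,-1.5,-5.5],[-1,0.2,0.2]],[[0,0,0],[0,0,0]],[[0,0,0],[0,0,0]],[[0,0,0],[0,0,0]],[[0,0,0],[0,0,0]],[[0,0,0],[0,0,0]],[[0,0,0],[0,0,0]],[[0,0,0],[0,0,0]]]'
python3 - <<'E'
from h import *
plan([538,381.8,111],-99.8,4)
im=grab('wrist'); c=load('wrist'); im=im.astype(int); m=(im[...,2]>150)&(im[...,0]<90)
n,l,st,ce=cv2.connectedComponentsWithStats(m.astype(np.uint8))
for i in range(1,n):
  if st[i,4]>60: print(ce[i],st[i],atz(c,*ce[i],116)[:2])
print(proj(c,[538,381.8,116]))
E
```

```text
t: 2.65
position: [533.0, 386.4, 173.8]
eef_rot: [0.459, 0.539, 0.46, -0.536]
ft_force: [0.1, -0.9, 0.2]
grip_width: 56.5
from [533.  386.4 173.8] total world [  5.   -4.6 -62.8] turn/row [ 0.21 -0.04 -0.02]
[15.7, 1.4, 1.0]
[15.7, 1.4, 1.0]
[15.7, 1.4, 1.0]
[15.7, 1.4, 0.9]
[327.05420054 227.43631436] [316 217  23  22 369] [537.97302486 381.18425492]
(np.float64(326.97317013894036), np.float64(226.73214305800263))
```

```bash
python3 -m handwheel '[[[0,1.7,1.2],[0.8,-0.2,0]],[[0,1.7,1.2],[0,0,0]],[[15.7,1.4,1],[0,0,0]],[[15.7,0.5,0.5],[0,0,0]],[[15.7,0,0],[0,0,0]],[[15.7,0,0],[0,0,0]],[[0,0,0],[0,0,0]],[[0,0,0],[0,0,0]],[[0,0,0],[0,0,0]],[[0,0,0],[0,0,0]]]'
python3 -c "
from h import *
plan([538,381.5,111],-99.8,1)"
```

```text
t: 3.95
position: [537.3, 380.8, 105.0]
eef_rot: [-0.456, -0.54, -0.455, 0.542]
ft_force: [-0.7, 0.8, -0.9]
grip_width: 56.0
from [537.3 380.8 105. ] total world [0.7 0.7 6. ] turn/row [-0.04  0.12  0.05]
[-6.0, 0.6, -0.8]
```

```bash
python3 -m handwheel '[[[-5,0.5,-0.7],[0,0,0]],[[0,0,0],[0,0,0]],[[0,0,0],[0,0,0]],[[0,0,0],[0,0,0]],[[0,0,0],[0,0,0]],[[0,0,0],[0,0,0]],[[0,0,0],[0,0,0]],[[0,0,0],[0,0,0]],[[0,0,0],[0,0,0]],[[0,0,0],[0,0,0]]]' 0 25
python3 -c "
from h import *
plan([561,86,270],-99.8,1)"
```

```text
t: 5.2
position: [538.8, 382.0, 112.0]
eef_rot: [0.456, 0.541, 0.455, -0.541]
ft_force: [-0.5, 0.9, 1.7]
grip_width: 18.9
from [538.8 382.  112. ] total world [  22.2 -296.   158. ] turn/row [-0.04  0.02 -0.08]
[-157.7, 72.7, 287.9]
```

```bash
python3 -m handwheel '[[[-20,0,0],[0,0,0]],[[-30,0,0],[0,0,0]],[[-40,0,0],[0,0,0]],[[-40,0,0],[0,0,0]],[[-30,8,30],[0,0,0]],[[0,12,50],[0,0,0]],[[0,12,50],[0,0,0]],[[0,8,30],[0,0,0]],[[0,0,0],[0,0,0]],[[0,0,0],[0,0,0]]]'
python3 - <<'E'
from h import *
plan([565,84.4,270],-99.8,3)
im=grab('wrist'); c=load('wrist'); cv2.imwrite('pics/w2.png',im[...,::-1]); print(bot.sense()['grip_width'])
E
```

```text
t: 6.45
position: [551.9, 214.8, 291.3]
eef_rot: [0.458, 0.545, 0.454, -0.536]
ft_force: [0.8, 0.1, -0.2]
grip_width: 19.1
from [551.9 214.8 291.3] total world [  13.1 -130.4  -21.3] turn/row [ 0.03 -0.11 -0.25]
[7.0, 11.5, 42.1]
[7.1, 11.6, 42.1]
[7.1, 11.6, 42.1]
19.461701369372783
```

View pics/w2.png

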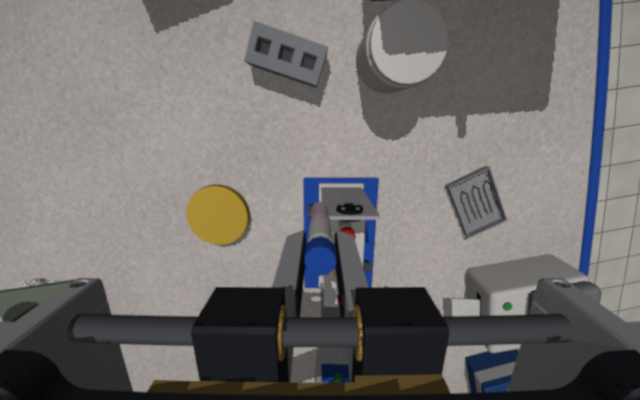

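The tube is held, cap at (320,255) and foot near (318,210). The dock edges run vertically at x=304 and x=378, so the yaw matches. Next I cross-check the carrier position using the saved top and scene images.

```bash
python3 - <<'E'
from h import *
for n,roi in (('top',(150,250,200,310)),('scene',(140,230,320,400)),('wrist',(170,300,290,400))):
    c=load(n); a,b,l,r=roi; im=c['im'].astype(int)
    for name,m,z in (('red',(im[...,0]>110)&(im[...,1]<60)&(im[...,2]<60),118),('yel',(im[...,0]>140)&(im[...,1]>110)&(im[...,2]<80),80),('org',(im[...,0]>150)&(im[...,1]>60)&(im[...,1]<120)&(im[...,2]<70),129)):
        k=np.zeros(m.shape,np.uint8); k[a:b,l:r]=m[a:b,l:r]
        N,L,st,ce=cv2.connectedComponentsWithStats(k)
        for i in range(1,N):
            if st[i,4]>8: print(n,name,ce[i].round(1),st[i,:].tolist(),atz(c,*ce[i],z if n!='scene' or name!='red' else 114)[:2].round(1))
c=load('wrist'); print('foot exp',proj(c,[551.9,214.8,291-49-53+8]),'cap',proj(c,[551.9,214.8,291-49+53]))
v=load('scene')['im'][130:230,310:410,::-1]; cv2.imwrite('pics/s2.png',cv2.resize(v,None,fx=6,fy=6,interpolation=cv2.INTER_CUBIC))
E
```

```text
top red [267.6 186.2] [264, 185, 8, 4, 15] [563.5  54. ]
top yel [260.5 190.4] [257, 187, 6, 6, 11] [556.6  77.2]
top yel [226.6 244.7] [212, 240, 26, 10, 103] [416.9 160.4]
top yel [240.3 247.3] [239, 244, 4, 6, 11] [410.8 125.5]
top org [229.7 180.5] [227, 177, 6, 7, 32] [575.3 145.8]
top org [242.5 183.1] [239, 180, 7, 7, 27] [569.3 114.2]
top org [279.4 189.4] [279, 185, 2, 10, 12] [554.8  23.4]
top org [267.9 188.2] [265, 186, 7, 5, 21] [557.5  51.7]
scene red [371.8 166.7] [369, 165, 6, 4, 19] [573.4 159.6]
scene red [364.5 170.9] [362, 169, 6, 4, 17] [568.5 126.3]
scene yel [326.3 168.5] [320, 161, 17, 16, 205] [445.1 106.8]
wrist red [349.1 232.4] [344, 231, 10, 5, 27] [580.4 151.6]
foot exp (np.float64(318.6305605829983), np.float64(208.45260699363826)) cap (np.float64(320.1831007790365), np.float64(259.0600417739258))
```

View pics/s2.png

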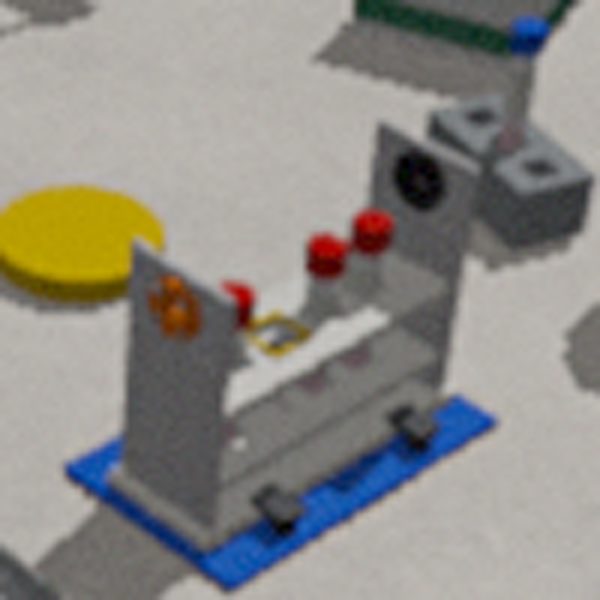

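The enlarged scene shows cap tops at (372,218) and (326,243), the yellow rim centre at (277,333), the orange face centre at (176,307), and the black boss at (419,181).

```bash
python3 - <<'E'
from h import *
from scipy.optimize import least_squares
T=load('top');S=load('scene')
def up(x,y,s,ox,oy): return ((x+.5)/s-.5+ox,(y+.5)/s-.5+oy)
ob=[(T,0,48,120,up(442,125,4,120,150)),(T,0,16,120,up(492,133,4,120,150)),(T,0,-48,120,up(594,153,4,120,150)),(T,0,-16,80,up(551,149,4,120,150)),
(S,0,48,120,up(372,218,6,310,130)),(S,0,16,120,up(326,243,6,310,130)),(S,0,-16,80,up(277,333,6,310,130)),(S,0,-92,129,up(176,307,6,310,130))]
def w(p,x,y,z):
    a=p[2]; return [p[0]+x*np.cos(a)-y*np.sin(a),p[1]+x*np.sin(a)+y*np.cos(a),z]
for sel in (ob[:4],ob[4:],ob):
    f=lambda p:np.concatenate([np.array(proj(c,w(p,x,y,z)))-uv for c,x,y,z,uv in sel])
    r=least_squares(f,[567,100,-.17]); p=r.x; print(p[:2].round(1),np.degrees(p[2]).round(2),'hole',np.round(w(p,0,-16,80),1),'in',np.round(w(p,0,-92,129),1)); print(r.fun.round(1))
E
```

```text
[567.7 100. ] -9.81 hole [565.   84.3  80. ] in [552.    9.4 129. ]
[-0.2 -0.2 -0.1  0.2 -0.2 -0.1  0.5  0.2]
[566.7 107.5] -9.18 hole [564.1  91.7  80. ] in [552.   16.7 129. ]
[-0.1 -0.2  0.4 -0.4 -0.  -0.  -0.3  0.5]
[568.1 101.8] -9.44 hole [565.5  86.1  80. ] in [553.1  11.1 129. ]
[-1.  -0.2 -0.8  0.  -0.9 -0.5 -0.2 -0.  -0.6  0.9 -0.2  0.6 -0.7  1.
 -1.2  1.6]
```

```bash
python3 -c "
from h import *
plan([478,95,285],-99.6,4)
S=load('scene'); print('scene tube pred',proj(S,[538,381.5,116]),'obs',(528.5/6-.5+310,28.5/6-.5+130))"
```

```text
from [552.  214.9 291.3] total world [ -74.  -119.9   -6.3] turn/row [-0.02 -0.08 -0.19]
[1.2, -13.2, 32.7]
[1.3, -13.2, 32.7]
[1.4, -13.2, 32.7]
[1.5, -13.2, 32.7]
scene tube pred (np.float64(397.33687390992634), np.float64(134.82739004124954)) obs (397.5833333333333, 134.25)
```

```bash
python3 -m handwheel '[[[0,-13,33],[0,0,-0.7]],[[0,-13,33],[0,0,0]],[[0,-13,33],[0,0,0]],[[0,-6,15],[0,0,0]],[[0,0,0],[0,0,0]],[[0,0,0],[0,0,0]],[[0,0,0],[0,0,0]],[[0,0,0],[0,0,0]],[[0,0,0],[0,0,0]],[[0,0,0],[0,0,0]]]'
python3 - <<'E'
from h import *
plan([565,84.5,285],-99.6,3)
im=grab('wrist'); c=load('wrist'); 
for x,y,z in ((575,146,120),(571,116,120),(565,84.3,80),(560,53,120)): print(proj(c,[x,y,z]))
u,v=map(int,proj(c,[567,95,80])); u0,v0=max(u-75,0),max(v-75,0); print(u0,v0)
cv2.imwrite('pics/w3.png',cv2.resize(im[v0:v0+150,u0:u0+150,::-1],None,fx=4,fy=4,interpolation=cv2.INTER_CUBIC))
E
```

```text
t: 7.75
position: [488.6, 116.5, 290.7]
eef_rot: [0.458, 0.54, 0.461, -0.535]
ft_force: [-0.3, -0.3, -0.5]
grip_width: 19.0
from [488.6 116.5 290.7] total world [ 76.4 -32.   -5.7] turn/row [ 0.23 -0.17 -0.02]
[1.9, 26.8, 6.6]
[1.9, 26.8, 6.5]
[1.9, 26.9, 6.4]
(np.float64(390.24800148718293), np.float64(152.82246313941963))
(np.float64(389.1675767847482), np.float64(178.7067192436939))
(np.float64(379.87960633329646), np.float64(196.11434109651844))
(np.float64(384.8396835221531), np.float64(229.43597357831075))
305 113
```

View pics/w3.png

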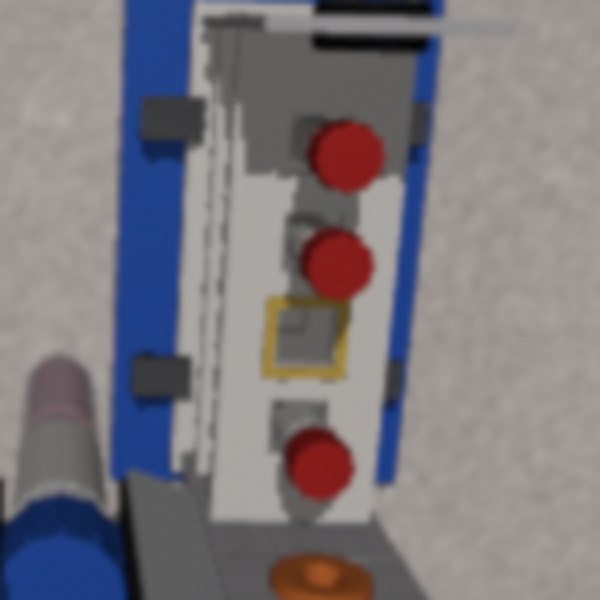

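The wrist crop shows red caps at (347,156), (337,265) and (320,465), the yellow rim centre at (306,338), and the orange boss at the bottom.

```bash
python3 - <<'E'
from h import *
from scipy.optimize import least_squares
W=load('wrist')
up=lambda x,y:((x+.5)/4-.5+305,(y+.5)/4-.5+113)
ob=[(0,48,120,up(347,156)),(0,16,120,up(337,265)),(0,-48,120,up(320,465)),(0,-16,80,up(306,338))]
def w(p,x,y,z):
    a=p[2]; return [p[0]+x*np.cos(a)-y*np.sin(a),p[1]+x*np.sin(a)+y*np.cos(a),z]
f=lambda p:np.concatenate([np.array(proj(W,w(p,x,y,z)))-uv for x,y,z,uv in ob])
r=least_squares(f,[567,100,-.17]); p=r.x; print(p[:2].round(1),np.degrees(p[2]).round(2),'hole',np.round(w(p,0,-16,80),1),'in',np.round(w(p,0,-92,129),1)); print(r.fun.round(1))
h=w(p,0,-16,0); print('yellow alone',atz(W,*ob[3][3],80)); plan([h[0],h[1],285],-99.6,3)
foot=up(59,385); print('tube foot hemis. px',foot, proj(W,[488.6,116.5,290.7-49-45]),'dir',)
E
```

```text
[568.3  99.9] -9.76 hole [565.6  84.1  80. ] in [552.7   9.2 129. ]
[ 0.  -0.   0.3  0.1  0.4  0.8 -0.8 -1. ]
yellow alone [566.51676072  82.63760742  80.        ]
from [488.6 116.5 290.6] total world [ 77.  -32.4  -5.6] turn/row [ 0.23 -0.17 -0.01]
[1.8, 27.0, 6.7]
[1.9, 27.1, 6.6]
[1.9, 27.1, 6.5]
tube foot hemis. px (319.375, 208.875) (np.float64(319.8936249719053), np.float64(208.97407936866955)) dir
```

```bash
python3 -m handwheel '[[[2,27,7],[0.7,-0.4,0]],[[2,27,6],[0,0,0]],[[2,21,5],[0,0,0]],[[15,0,0],[0,0,0]],[[15,0,0],[0,0,0]],[[10,0,0],[0,0,0]],[[0,0,0],[0,0,0]],[[0,0,0],[0,0,0]],[[0,0,0],[0,0,0]],[[0,0,0],[0,0,0]]]'
python3 - <<'E'
from h import *
plan([565.8,83.6,235],-99.77,1)
E
```

```text
t: 9.05
position: [558.7, 87.5, 241.8]
eef_rot: [0.456, 0.54, 0.458, -0.539]
ft_force: [-0.9, -0.1, -1.1]
grip_width: 19.2
from [558.7  87.5 241.8] total world [ 7.1 -3.9 -6.8] turn/row [ 0.24 -0.15  0.05]
[6.8, 7.6, 2.7]
```

```bash
python3 -m handwheel '[[[3,5,2],[0.3,-0.1,0]],[[3,2.6,0.7],[0,0,0]],[[0,0,0],[0,0,0]],[[0,0,0],[0,0,0]],[[0,0,0],[0,0,0]],[[0,0,0],[0,0,0]],[[0,0,0],[0,0,0]],[[0,0,0],[0,0,0]],[[0,0,0],[0,0,0]],[[0,0,0],[0,0,0]]]'
python3 - <<'E'
from h import *
plan([565.8,83.6,187],-99.77,1)
E
```

```text
t: 10.3
position: [566.7, 83.2, 236.1]
eef_rot: [0.455, 0.541, 0.455, -0.541]
ft_force: [0.3, -0.3, 0.5]
grip_width: 19.6
from [566.7  83.2 236.1] total world [ -0.9   0.4 -49.1] turn/row [-0.08 -0.05 -0.03]
[49.1, -1.0, -0.1]
```

```bash
python3 -m handwheel '[[[12,-0.8,0],[0,0,0]],[[12,0,0],[0,0,0]],[[10,0,0],[0,0,0]],[[6,0,0],[0,0,0]],[[4,0,0],[0,0,0]],[[0,0,0],[0,0,0]],[[0,0,0],[0,0,0]],[[0,0,0],[0,0,0]],[[0,0,0],[0,0,0]],[[0,0,0],[0,0,0]]]'
python3 - <<'E'
from h import *
plan([565.8,83.6,175],-99.77,1)
im=grab('wrist');c=load('wrist'); u,v=map(int,proj(c,[566,85,90])); print(u,v)
cv2.imwrite('pics/w4.png',cv2.resize(im[150:330,240:420,::-1],None,fx=3,fy=3,interpolation=cv2.INTER_CUBIC))
E
```

```text
t: 11.55
position: [565.9, 83.4, 188.9]
eef_rot: [0.455, 0.541, 0.455, -0.541]
ft_force: [-0.1, 0.4, -0.4]
grip_width: 19.5
from [565.9  83.4 188.9] total world [ -0.1   0.2 -13.9] turn/row [-0.08 -0.05 -0.02]
[13.9, -0.2, -0.1]
319 204
```

View pics/w4.png

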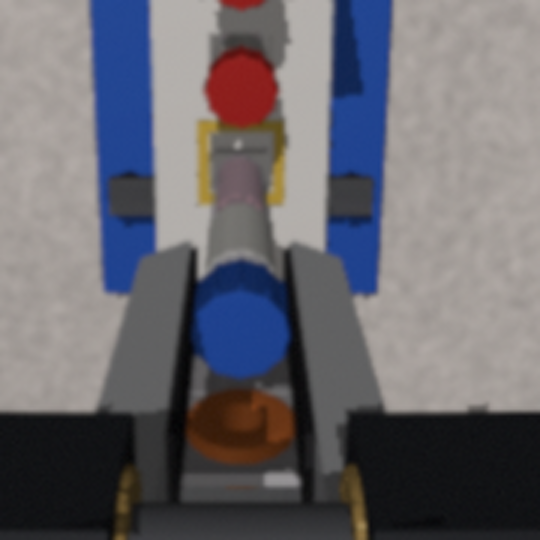

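The tube foot is centred on the yellow rim (column 241 for both, rim rows 120–205), so I lower it.

```bash
python3 -m handwheel '[[[6,0,0],[0,0,0]],[[6,0,0],[0,0,0]],[[5,0,0],[0,0,0]],[[0,0,0],[0,0,0]],[[0,0,0],[0,0,0]],[[0,0,0],[0,0,0]],[[0,0,0],[0,0,0]],[[0,0,0],[0,0,0]],[[0,0,0],[0,0,0]],[[0,0,0],[0,0,0]]]'
python3 - <<'E'
from h import *
plan([565.8,83.6,116],-99.77,1)
E
```

```text
t: 12.85
position: [566.0, 83.4, 170.7]
eef_rot: [0.455, 0.541, 0.455, -0.541]
ft_force: [0.0, 0.8, -0.1]
grip_width: 19.1
from [566.   83.4 170.7] total world [ -0.2   0.2 -54.7] turn/row [-0.09 -0.05 -0.03]
[54.7, -0.2, -0.1]
```

```bash
python3 -m handwheel '[[[7,0,0],[0,0,0]],[[7,0,0],[0,0,0]],[[7,0,0],[0,0,0]],[[7,0,0],[0,0,0]],[[7,0,0],[0,0,0]],[[6,0,0],[0,0,0]],[[4,0,0],[0,0,0]],[[0,0,0],[0,0,0]],[[0,0,0],[0,0,0]],[[0,0,0],[0,0,0]]]'
python3 - <<'E'
from h import *
plan([565.8,83.6,116],-99.77,1)
E
```

```text
t: 14.1
position: [565.7, 83.5, 122.0]
eef_rot: [0.455, 0.541, 0.455, -0.541]
ft_force: [0.4, 0.3, -0.3]
grip_width: 19.1
from [565.7  83.5 122. ] total world [ 0.1  0.1 -6. ] turn/row [-0.08 -0.04  0.03]
[6.0, 0.1, -0.1]
```

```bash
python3 -m handwheel '[[[2.5,0,0],[0,0,0]],[[2.5,0,0],[0,0,0]],[[1.5,0,0],[0,0,0]],[[1,0,0],[0,0,0]],[[0,0,0],[0,0,0]],[[0,0,0],[0,0,0]],[[0,0,0],[0,0,0]],[[0,0,0],[0,0,0]],[[0,0,0],[0,0,0]],[[0,0,0],[0,0,0]]]'
```

```text
t: 15.35
position: [566.9, 83.6, 116.0]
eef_rot: [0.456, 0.542, 0.455, -0.54]
ft_force: [0.2, 1.0, 0.8]
grip_width: 19.2
```

```bash
python3 -m handwheel '[[[0.5,0,0],[0,0,0]],[[0,0,0],[0,0,0]],[[0,0,0],[0,0,0]],[[0,0,0],[0,0,0]],[[0,0,0],[0,0,0]],[[-30,0,0],[0,0,0]],[[-40,0,0],[0,0,0]],[[-40,0,0],[0,0,0]],[[-20,0,0],[0,0,0]],[[0,0,0],[0,0,0]]]' 0.5
python3 - <<'E'
from h import *
im=grab('wrist');c=load('wrist')
print([np.round(proj(c,p),1) for p in ([565.7,83.7,120],[571,115.6,120],[560,52.6,120])])
for z in (120,):
  m=(c['im'][...,2].astype(int)>130)&(c['im'][...,0]<90); m[:150]=0
  n,l,st,ce=cv2.connectedComponentsWithStats(m.astype(np.uint8))
  for i in range(1,n):
    if st[i,4]>100: print(ce[i],st[i])
for p in ([565.7,83.7,120],[571,115.6,120]): print(atd(c,*proj(c,p)))
plan([531,-379,250],-104,8); print(np.degrees(bot.sense()['joints']))
cv2.imwrite('pics/w5.png',im[...,::-1])
E
```

```text
t: 16.6
position: [565.6, 83.4, 247.4]
eef_rot: [-0.455, -0.541, -0.456, 0.541]
ft_force: [0.3, -0.4, -0.4]
grip_width: 47.0
[array([320.1, 197.7]), array([319.8, 166.8]), array([319.9, 226.1])]
[286.76346154 185.88269231] [ 278  150   19   80 1040]
[355.15617128 191.04282116] [346 150  18  80 794]
[618.87012987 175.45974026] [613 150  13  53 385]
[320.6        198.04888889] [313 190  17  17 225]
[565.79466134  84.24797103 121.91173182]
[571.04303497 115.84319479 121.38901599]
from [564.9  83.4 246.2] total world [ -33.9 -462.4    3.8] turn/row [ 0.52 -0.    0.02]
[-0.5, 5.7, 57.7]
[-0.5, 6.2, 57.6]
[-0.5, 6.8, 57.6]
[-0.5, 7.3, 57.5]
[-0.5, 7.8, 57.4]
[-0.5, 8.3, 57.3]
[-0.5, 8.8, 57.3]
[-0.5, 9.4, 57.2]
[-3.14810653e-01  1.06546212e+01  8.74769845e+01  4.67195387e-02
  8.20386070e+01  9.53778201e+00]
```

View pics/w5.png

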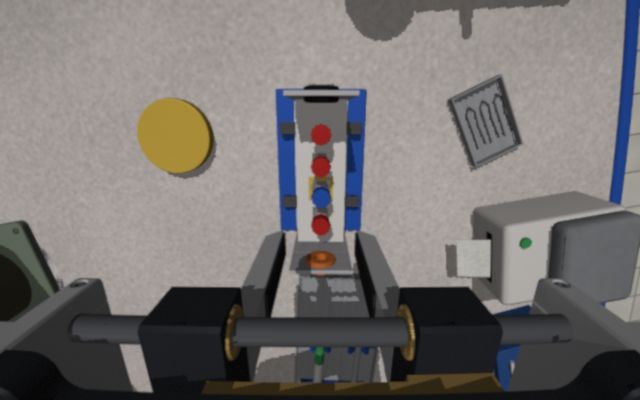

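The blue tube is seated: its cap is at (320,198), in line with the red caps, and the depth reads the same height. Now the bar.

```bash
python3 -m handwheel '[[[0,6,50],[0.5,0,0]],[[0,6,57],[0.5,0,0]],[[0,7,57],[0.5,0,0]],[[0,7,57],[0.5,0,0]],[[0,8,57],[0.5,0,0]],[[0,8,57],[0.5,0,0]],[[0,9,50],[0.5,0,0]],[[0,8,35],[0.5,0,0]],[[0,0,0],[0,0,0]],[[0,0,0],[0,0,0]]]' 0.5
python3 - <<'E'
from h import *
plan([531,-379,200],-104,1)
im=grab('wrist');c=load('wrist'); print(cur()[0])
for n,p in (('grip',[531,-379,43]),('coll',[539.5,-345,43]),('tip',[590.5,-139,43]),('shank',[551,-298,43])): print(n,np.round(proj(c,p),1))
cv2.imwrite('pics/w6.png',im[...,::-1])
E
```

```text
t: 17.9
position: [530.2, -347.5, 223.5]
eef_rot: [-0.425, -0.552, -0.447, 0.561]
ft_force: [-0.6, 0.3, 0.8]
grip_width: 47.2
from [ 530.2 -347.5  223.5] total world [  0.8 -31.5 -23.5] turn/row [ 0.19 -0.58  1.81]
[22.9, 9.1, 30.6]
[ 530.1523792  -347.30725151  223.45130857]
grip [331.1 210.9]
coll [331.6 183.4]
tip [333.7 -17.4]
shank [331.9 142.9]
```

```bash
python3 - <<'E'
from h import *
im=load('wrist')['im'][...,::-1]
cv2.imwrite('pics/w6c.png',cv2.resize(im[90:240,250:410],None,fx=4,fy=4,interpolation=cv2.INTER_CUBIC))
E
```

```text
(no output)
```

View pics/w6c.png

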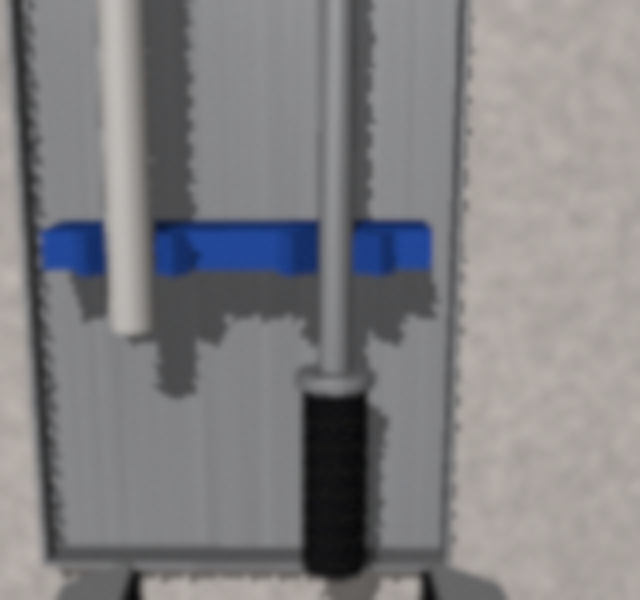

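The crop shows the shank at column 336 throughout, the collar's front edge at row 369, and the handle from row 392 to row 575 at column 335.

```bash
python3 - <<'E'
from h import *
W=load('wrist'); up=lambda x,y:((x+.5)/4-.5+250,(y+.5)/4-.5+90)
for n,x,y,z in (('shankfar',336.5,2,43),('shanknear',335,300,43),('collfront top',333,369,55),('collfront axis',333,374,43),('handle back',335,576,43),('handle back lowz',335,576,38),('handle front top',335,392,53)): print(n,atz(W,*up(x,y),z).round(1))
a=atz(W,*up(336.5,2),43);b=atz(W,*up(335,520),45);d=a-b;print('yaw',np.degrees(np.arctan2(-d[0],d[1])))
E
```

```text
shankfar [ 566.3 -241.9   43. ]
shanknear [ 546.8 -323.2   43. ]
collfront top [ 541.9 -340.9   55. ]
collfront axis [ 541.1 -345.    43. ]
handle back [ 526.8 -409.3   43. ]
handle back lowz [ 526.4 -411.4   38. ]
handle front top [ 540.9 -348.2   53. ]
yaw -13.316799222921128
```

```bash
python3 -c "
from h import *
plan([533.8,-376.4,130],-103.6,5)"
```

```text
from [ 530.2 -347.3  223.5] total world [  3.6 -29.1 -93.5] turn/row [-0.04 -0.11  0.36]
[18.6, 2.7, 5.7]
[18.6, 2.6, 5.6]
[18.6, 2.4, 5.6]
[18.6, 2.3, 5.6]
[18.7, 2.2, 5.5]
```

```bash
python3 -m handwheel '[[[18,2.7,5.7],[0,-0.1,0.4]],[[18,2.6,5.6],[0,-0.1,0.4]],[[18,2.4,5.6],[0,-0.1,0.4]],[[18,2.3,5.6],[0,-0.1,0.4]],[[14,2,5],[0,0,0]],[[0,0,0],[0,0,0]],[[0,0,0],[0,0,0]],[[0,0,0],[0,0,0]],[[0,0,0],[0,0,0]],[[0,0,0],[0,0,0]]]' 0.5
python3 - <<'E'
from h import *
plan([533.8,-376.4,47],-103.6,5)
E
```

```text
t: 19.2
position: [538.1, -366.9, 137.4]
eef_rot: [0.439, 0.554, 0.441, -0.553]
ft_force: [0.4, 0.0, 0.4]
grip_width: 47.3
from [ 538.1 -366.9  137.4] total world [ -4.3  -9.5 -90.4] turn/row [ 0.11 -0.03  0.  ]
[18.1, -0.4, 2.1]
[18.1, -0.4, 2.1]
[18.1, -0.4, 2.1]
[18.1, -0.4, 2.1]
[18.1, -0.4, 2.1]
```

```bash
python3 -m handwheel '[[[10,-1,6],[0.5,-0.2,0]],[[16,-1,5],[0,0,0]],[[16,0,0],[0,0,0]],[[16,0,0],[0,0,0]],[[8,0,0],[0,0,0]],[[0,0,0],[0,0,0]],[[0,0,0],[0,0,0]],[[0,0,0],[0,0,0]],[[0,0,0],[0,0,0]],[[0,0,0],[0,0,0]]]' 0.5
python3 - <<'E'
from h import *
plan([533.8,-376.4,47],-103.6,1)
im=grab('wrist');c=load('wrist')
for n,p in (('grip',[533.8,-376.4,43]),('coll',[542,-342.4,43]),('shank',[552,-300.8,43])): print(n,np.round(proj(c,p),1))
g=c['im'].astype(int).sum(2)/3
for v in (150,170,190,210): print(v,g[v,290:350:2].astype(int).tolist())
E
```

```text
t: 20.45
position: [533.2, -378.0, 66.6]
eef_rot: [-0.437, -0.555, -0.437, 0.556]
ft_force: [0.3, -1.1, -0.8]
grip_width: 47.0
from [ 533.2 -378.    66.6] total world [  0.6   1.6 -19.6] turn/row [0.02 0.04 0.01]
[19.6, 0.2, -1.7]
grip [320.2 237.7]
coll [320.2 188.6]
shank [320. 121.]
150 [80, 79, 78, 79, 77, 77, 77, 76, 79, 79, 80, 81, 112, 133, 143, 140, 123, 106, 86, 67, 80, 80, 80, 80, 80, 79, 79, 80, 80, 80]
170 [137, 138, 134, 133, 132, 132, 132, 131, 126, 111, 81, 81, 109, 132, 140, 138, 121, 106, 84, 65, 78, 79, 77, 78, 79, 77, 79, 79, 79, 80]
190 [136, 139, 135, 133, 133, 132, 130, 108, 88, 83, 83, 84, 107, 130, 137, 133, 121, 104, 83, 62, 75, 82, 82, 90, 118, 133, 137, 138, 138, 138]
210 [135, 139, 137, 133, 132, 132, 133, 122, 47, 12, 14, 17, 18, 18, 18, 19, 18, 17, 15, 14, 13, 9, 8, 48, 75, 77, 79, 121, 137, 137]
```

```bash
python3 - <<'E'
from h import *
c=load('wrist'); g=c['im'].astype(int).sum(2)/3; d=c['d']
for u in (309,321,332): print(u,list(zip(range(174,216,2),g[174:216:2,u].astype(int).tolist(),d[174:216:2,u].round(0).astype(int).tolist())))
for p in ([542,-342.4,55],[540.8,-347.2,55],[540.8,-347.2,53],[526.8,-405.6,53]): print(np.round(proj(c,p),1))
E
```

```text
309 [(174, 79, 225), (176, 104, 226), (178, 135, 226), (180, 137, 227), (182, 137, 228), (184, 137, 229), (186, 135, 228), (188, 108, 229), (190, 83, 190), (192, 84, 184), (194, 96, 181), (196, 122, 179), (198, 124, 180), (200, 121, 178), (202, 73, 180), (204, 15, 183), (206, 16, 184), (208, 15, 183), (210, 12, 184), (212, 15, 185), (214, 18, 184)]
321 [(174, 130, 179), (176, 129, 178), (178, 128, 180), (180, 129, 178), (182, 129, 181), (184, 128, 180), (186, 128, 180), (188, 127, 182), (190, 128, 181), (192, 119, 181), (194, 92, 180), (196, 126, 177), (198, 139, 176), (200, 132, 176), (202, 120, 177), (204, 55, 180), (206, 20, 179), (208, 17, 180), (210, 19, 180), (212, 17, 180), (214, 19, 182)]
332 [(174, 79, 225), (176, 79, 225), (178, 79, 227), (180, 80, 227), (182, 79, 228), (184, 79, 226), (186, 79, 228), (188, 79, 229), (190, 82, 190), (192, 82, 185), (194, 91, 179), (196, 104, 180), (198, 99, 178), (200, 93, 179), (202, 54, 183), (204, 13, 184), (206, 11, 184), (208, 11, 183), (210, 9, 184), (212, 9, 185), (214, 14, 184)]
[320.2 193.5]
[320.1 201.2]
[320.1 200.3]
[320.4 283.7]
```

```bash
python3 -m handwheel '[[[8,0,0],[0,0,0]],[[7,0,0],[0,0,0]],[[3,0,0],[0,0,0]],[[0,0,0],[0,0,0]],[[0,0,0],[0,0,0]],[[0,0,0],[0,0,0]],[[0,0,0],[0,0,0]],[[0,0,0],[0,0,0]],[[0,0,0],[0,0,0]],[[0,0,0],[0,0,0]]]' 0.5
python3 -m handwheel '[[[0,0,0],[0,0,0]],[[0,0,0],[0,0,0]],[[0,0,0],[0,0,0]],[[0,0,0],[0,0,0]],[[0,0,0],[0,0,0]],[[0,0,0],[0,0,0]],[[0,0,0],[0,0,0]],[[0,0,0],[0,0,0]],[[0,0,0],[0,0,0]],[[0,0,0],[0,0,0]]]' 0 60
python3 -c "
from h import *
plan([533.5,-377.5,46],-103.6,1)"
```

```text
t: 21.75
position: [533.3, -378.1, 47.6]
eef_rot: [-0.438, -0.555, -0.437, 0.556]
ft_force: [-0.2, -0.4, -0.3]
grip_width: 47.0
t: 23.0
position: [533.5, -378.2, 47.6]
eef_rot: [-0.438, -0.556, -0.437, 0.556]
ft_force: [-0.3, -0.5, 0.5]
grip_width: 18.6
from [ 533.5 -378.2   47.6] total world [ 0.   0.7 -1.6] turn/row [ 0.01  0.05 -0.03]
[1.6, -0.1, -0.7]
```

```bash
python3 -m handwheel '[[[-8,0,0],[0,0,0]],[[-12,0,0],[0,0,0]],[[-16,0,0],[0,0,0]],[[-16,0,0],[0,0,0]],[[-16,0,0],[0,0,0]],[[-12,0,0],[0,0,0]],[[-5,0,0],[0,0,0]],[[0,0,0],[0,0,0]],[[0,0,0],[0,0,0]],[[0,0,0],[0,0,0]]]' 0 60
python3 - <<'E'
from h import *
plan([507,-253,134],-99.77,4); print(bot.sense()['torque'],bot.sense()['ft_force'],bot.sense()['grip_width'])
im=grab('wrist');c=load('wrist'); d=c['d']; g=im.astype(int).sum(2)/3
for v in range(20,200,20):
    r=d[v,270:370]; k=np.nonzero((r>0)&(r<np.median(r[r>0])-25))[0]
    if len(k):
        u=270+(k.min()+k.max())/2; print(v,u,len(k),atd(c,u,v).round(1))
E
```

```text
t: 24.25
position: [533.1, -378.0, 139.0]
eef_rot: [-0.438, -0.555, -0.437, 0.556]
ft_force: [-0.4, -0.1, -0.9]
grip_width: 18.6
from [ 533.1 -378.   139. ] total world [-26.1 125.   -5. ] turn/row [-0.95  0.02 -0.  ]
[1.2, -13.7, -28.9]
[1.2, -13.2, -29.1]
[1.2, -12.7, -29.3]
[1.2, -12.2, -29.5]
[-0.15894397  0.12242849  0.07242029] [-0.4008892  -0.12897883 -0.94935697] 18.592071121095735
20 319.5 20 [ 563.1 -253.1  138.6]
40 319.5 20 [ 561. -262.  139.]
60 320.0 19 [ 559.  -271.1  139.3]
80 320.0 19 [ 556.8 -280.3  139.2]
100 320.0 19 [ 554.5 -289.9  139.7]
120 319.5 18 [ 551.8 -299.6  139.5]
140 319.5 18 [ 549.4 -309.8  139.5]
160 319.5 18 [ 546.8 -320.3  139.8]
180 319.5 17 [ 544.1 -331.4  139.4]
```

```bash
python3 - <<'E'
from h import *
c=load('wrist'); d=c['d']; p0,R0=cur(); P=[]
for v in range(5,185):
    for u in range(316,324): 
        if d[v,u]>0: P.append(R0.inv().apply(world(c,ray(c,u,v)*d[v,u])-p0))
P=np.array(P); f=np.polyfit(P[:,2],P[:,0],1); print('x vs z',f,np.degrees(np.arctan(f[0])), P[:,2].min(),P[:,2].max(), np.std(P[:,0]-np.polyval(f,P[:,2])))
E
python3 -m handwheel '[[[1,-13.7,-29],[-1,0,0]],[[1,-13,-29],[-1,0,0]],[[1,-12.7,-29],[-1,0,0]],[[0,-8,-20],[-0.7,0,0]],[[0,0,0],[0,0,0]],[[0,0,0],[0,0,0]],[[0,0,0],[0,0,0]],[[0,0,0],[0,0,0]],[[0,0,0],[0,0,0]],[[0,0,0],[0,0,0]]]' 0 60
python3 - <<'E'
from h import *
plan([507.6,-251.6,133.6],-99.77,1); p,r=cur(); print(bot.sense()['ft_force'])
for L,z in ((-5,0),(248,0)): print(p+r.apply([4.6,0,-L]))
E
```

```text
x vs z [-0.01227803 -1.43645415] -0.70344401435457 -135.30584480685232 -45.27354618478023 0.6803404940701098
t: 25.55
position: [508.8, -264.1, 133.8]
eef_rot: [-0.455, -0.541, -0.454, 0.542]
ft_force: [0.6, -0.6, -1.8]
grip_width: 18.5
from [ 508.8 -264.1  133.8] total world [-1.2 12.5 -0.2] turn/row [-0.24  0.14  0.02]
[0.2, -3.3, -12.1]
[ 0.63690699 -0.63250061 -1.76146449]
[ 507.88461864 -269.03214804  129.24822834]
[551.84368071 -19.88118579 128.61666662]
```

```bash
python3 - <<'E'
from h import *
grab('wrist');grab('top');grab('scene'); p,r=cur()
def along(c,n,Ls):
    P=[]
    for L in Ls:
        uv=proj(c,p+r.apply([4.6-5,0,-L])); u,v=np.round(uv).astype(int)
        best=None
        for du in (-2,-1,0,1,2):
            for dv in (-2,-1,0,1,2):
                if 0<=v+dv<400 and 0<=u+du<640 and c['d'][v+dv,u+du]>0:
                    w=world(c,ray(c,u+du,v+dv)*c['d'][v+dv,u+du]); q=r.inv().apply(w-p)
                    if abs(q[1])<2.5 and abs(q[0])<15: P.append([-q[2],q[0],q[1]])
    P=np.array(P)
    if len(P)<4: print(n,'few',len(P)); return
    f=np.polyfit(P[:,0],P[:,1],1); k=np.abs(P[:,1]-np.polyval(f,P[:,0]))<2; f=np.polyfit(P[k,0],P[k,1],1)
    print(n,len(P),'x at L=0',f[1].round(2),'slope deg',np.degrees(f[0]).round(2),'x at 245',np.polyval(f,245).round(1),'range',P[:,0].min().round(),P[:,0].max().round(),'lat fit',np.polyfit(P[:,0],P[:,2],1).round(4))
for n in ('wrist','top','scene'):
    c=load(n); along(c,n,np.arange(45,236,3))
# plane check: table
    D=c['d']; Q=[]
    for u in range(5,640,12):
        for v in range(5,400,12):
            if D[v,u]>0:
                w=world(c,ray(c,u,v)*D[v,u])
                if abs(w[2])<12 and 250<w[0]<800 and -500<w[1]<500: Q.append(w)
    Q=np.array(Q); A=np.c_[Q[:,:2],np.ones(len(Q))]; f=np.linalg.lstsq(A,Q[:,2],rcond=None)[0]
    k=np.abs(A@f-Q[:,2])<3; f=np.linalg.lstsq(A[k],Q[k,2],rcond=None)[0]; print('  table slopes deg',np.degrees(f[:2]).round(2),'z at mouth',f@[550,9,1],k.sum())
E
```

```text
wrist 774 x at L=0 -1.41 slope deg 0.66 x at 245 1.4 range 44.0 137.0 lat fit [0.0013 0.0044]
  table slopes deg [0.07 0.07] z at mouth 1.9710319901088544 1010
top 668 x at L=0 -0.72 slope deg 0.61 x at 245 1.9 range 40.0 238.0 lat fit [-0.0006  0.0449]
  table slopes deg [0.04 0.05] z at mouth 1.4075819218015224 303
scene 441 x at L=0 -1.29 slope deg 0.12 x at 245 -0.8 range 77.0 240.0 lat fit [-0.0039  1.3234]
  table slopes deg [-0.1   0.13] z at mouth 3.536121750818474 201
```

```bash
cat >> h.py <<'E'
def car(tz=133.8):
    p,r=cur(); a=np.radians(-9.77); y=np.array([-np.sin(a),np.cos(a)]); x=np.array([np.cos(a),np.sin(a)]); d=p[:2]-[552.6,9.3]
    rv=np.degrees((r.inv()*(tgt(-99.77)*R.from_rotvec([0,np.radians(.65),0]))).as_rotvec())
    s=bot.sense()
    print('s to mouth',-d@y,'lat',d@x,'z',p[2],'turn needed',rv.round(2),'F carrier x,y,z',np.r_[s['ft_force'][:2]@x,s['ft_force'][:2]@y,s['ft_force'][2]].round(1),'T',s['torque'].round(2),'gw',round(s['grip_width'],1))
E
python3 -m handwheel '[[[0,-1.5,0],[-0.25,0.8,0]],[[0,-1.5,0],[0,0,0]],[[0,0,0],[0,0,0]],[[0,0,0],[0,0,0]],[[0,0,0],[0,0,0]],[[0,0,0],[0,0,0]],[[0,0,0],[0,0,0]],[[0,0,0],[0,0,0]],[[0,0,0],[0,0,0]],[[0,0,0],[0,0,0]]]' 0 60
python3 -c "
from h import *
car()"
```

```text
t: 26.95
position: [505.6, -263.1, 133.9]
eef_rot: [0.453, 0.544, 0.459, -0.537]
ft_force: [0.1, -0.4, -1.2]
grip_width: 18.7
s to mouth 276.4257102028349 lat -0.0872811346816578 z 133.8520026601532 turn needed [ 0.07 -0.07  0.02] F carrier x,y,z [ 0.2 -0.4 -1.2] T [-0.22  0.08 -0.  ] gw 18.7
```

```bash
python3 -m handwheel '[[[0,0.3,-8],[0,0,0]],[[0,0,-8],[0,0,0]],[[0,0,-7],[0,0,0]],[[0,0,-5],[0,0,0]],[[0,0,-5],[0,0,0]],[[0,0,-4],[0,0,0]],[[0,0,-2],[0,0,0]],[[0,0,0],[0,0,0]],[[0,0,0],[0,0,0]],[[0,0,0],[0,0,0]]]' 0 60
python3 - <<'E'
from h import *
car()
E
```

```text
t: 28.2
position: [513.0, -221.7, 134.4]
eef_rot: [0.453, 0.544, 0.459, -0.537]
ft_force: [-1.6, -0.2, -1.9]
grip_width: 18.9
s to mouth 234.37041305250767 lat 0.1460988001629593 z 134.43770066151106 turn needed [ 0.09 -0.07  0.02] F carrier x,y,z [-1.5 -0.5 -1.9] T [-0.16  0.05  0.05] gw 18.9
```

```bash
python3 -m handwheel '[[[0.5,0,-4],[0,0,0]],[[0.2,0,-5],[0,0,0]],[[0.1,0,-5],[0,0,0]],[[0.1,0,-5],[0,0,0]],[[0.1,0,-5],[0,0,0]],[[0,0,-3],[0,0,0]],[[0,0,0],[0,0,0]],[[0,0,0],[0,0,0]],[[0,0,0],[0,0,0]],[[0,0,0],[0,0,0]]]' 0 60
python3 - <<'E'
from h import *
car()
E
```

```text
t: 29.45
position: [517.8, -193.3, 133.7]
eef_rot: [0.453, 0.544, 0.459, -0.537]
ft_force: [-0.3, -0.6, -1.3]
grip_width: 19.2
s to mouth 205.53576467115613 lat 0.10095067852587197 z 133.7397468122855 turn needed [ 0.09 -0.07  0.02] F carrier x,y,z [-0.2 -0.6 -1.3] T [-0.13  0.12  0.04] gw 19.2
```

```bash
python3 -m handwheel '[[[0.1,0,-10],[0,0,0]],[[0.15,0,-14],[0,0,0]],[[0.15,0,-14],[0,0,0]],[[0.15,0,-14],[0,0,0]],[[0.15,0,-14],[0,0,0]],[[0.15,0,-14],[0,0,0]],[[0.15,0,-10],[0,0,0]],[[0,0,-4],[0,0,0]],[[0,0,0],[0,0,0]],[[0,0,0],[0,0,0]]]' 0 60
python3 - <<'E'
from h import *
car()
im=grab('wrist');c=load('wrist'); p,r=cur()
P=[]
for L in np.arange(45,140,2):
    for du in range(-4,5):
        u,v=np.round(proj(c,p+r.apply([0,0,-L]))).astype(int); u+=du
        if 0<=v<400 and c['d'][v,u]>0:
            q=r.inv().apply(world(c,ray(c,u,v)*c['d'][v,u])-p)
            if abs(q[0])<9 and abs(q[1])<4: P.append(q)
P=np.array(P); print(len(P),np.polyfit(-P[:,2],P[:,0],1),np.polyfit(-P[:,2],P[:,1],1))
cv2.imwrite('pics/w7.png',cv2.resize(im[0:260,220:420,::-1],None,fx=2.3,fy=2.3,interpolation=cv2.INTER_CUBIC))
a=np.radians(-9.77)
for y in (-92,-48,48,78): print(y,np.round(proj(c,[568.2-y*np.sin(a),100+y*np.cos(a),129]),1))
E
```

```text
t: 30.7
position: [534.8, -93.1, 134.0]
eef_rot: [0.453, 0.543, 0.459, -0.537]
ft_force: [0.1, -1.0, -0.7]
grip_width: 18.6
s to mouth 103.89147780568594 lat -0.2045315008645022 z 133.99644232452516 turn needed [ 0.17 -0.08  0.02] F carrier x,y,z [ 0.2 -0.9 -0.7] T [-0.13  0.08 -0.  ] gw 18.6
350 [ 0.01088509 -1.26417005] [ 0.00079482 -0.05487456]
-92 [320.9  74.8]
-48 [321.1 -18.4]
48 [ 321.6 -243.3]
78 [ 321.7 -303.6]
```

```bash
python3 -m handwheel '[[[0.1,0.2,-7],[0.15,0,0]],[[0.15,0,-8],[0,0,0]],[[0.1,0,-6],[0,0,0]],[[0.1,0,-5],[0,0,0]],[[0.1,0,-5],[0,0,0]],[[0.1,0,-5],[0,0,0]],[[0,0,-3],[0,0,0]],[[0,0,0],[0,0,0]],[[0,0,0],[0,0,0]],[[0,0,0],[0,0,0]]]' 0 60
python3 - <<'E'
from h import *
car()
E
```

```text
t: 32.0
position: [542.0, -52.6, 133.8]
eef_rot: [0.452, 0.544, 0.458, -0.538]
ft_force: [-0.6, -0.0, -1.0]
grip_width: 18.7
s to mouth 62.77051657543127 lat 0.016130509249523143 z 133.76859431762517 turn needed [-0.06 -0.08  0.03] F carrier x,y,z [-0.6 -0.1 -1. ] T [-0.15  0.05 -0.02] gw 18.7
```

```bash
python3 -m handwheel '[[[0,0,-4],[0,0,0]],[[0.1,0,-5],[0,0,0]],[[0.1,0,-4],[0,0,0]],[[0,0,-4],[0,0,0]],[[0,0,-2],[0,0,0]],[[0,0,0],[0,0,0]],[[0,0,0],[0,0,0]],[[0,0,0],[0,0,0]],[[0,0,0],[0,0,0]],[[0,0,0],[0,0,0]]]' 0 60
python3 - <<'E'
from h import *
car()
grab('wrist');c=load('wrist'); g=c['im'].astype(int)
for u in (310,320,331): print(u,[(v,g[v,u].tolist()) for v in range(130,222,3)])
E
```

```text
t: 33.25
position: [545.4, -32.8, 133.8]
eef_rot: [0.452, 0.544, 0.458, -0.538]
ft_force: [0.1, 0.5, -1.6]
grip_width: 18.5
s to mouth 42.67647523264187 lat 0.06463584517941726 z 133.8244863981237 turn needed [-0.08 -0.07  0.02] F carrier x,y,z [-0.   0.5 -1.6] T [-0.17  0.09 -0.05] gw 18.5
310 [(130, [152, 148, 146]), (133, [151, 148, 146]), (136, [151, 148, 146]), (139, [163, 160, 157]), (142, [166, 163, 160]), (145, [165, 162, 159]), (148, [165, 161, 158]), (151, [165, 161, 158]), (154, [164, 161, 158]), (157, [165, 161, 159]), (160, [147, 141, 137]), (163, [101, 59, 39]), (166, [92, 50, 27]), (169, [139, 72, 32]), (172, [163, 86, 40]), (175, [161, 84, 38]), (178, [128, 88, 70]), (181, [142, 139, 141]), (184, [147, 144, 146]), (187, [136, 127, 124]), (190, [96, 51, 23]), (193, [106, 67, 49]), (196, [45, 46, 46]), (199, [47, 47, 47]), (202, [80, 80, 81]), (205, [119, 119, 121]), (208, [119, 119, 121]), (211, [104, 105, 106]), (214, [17, 16, 17]), (217, [13, 13, 16]), (220, [14, 13, 16])]
320 [(130, [123, 124, 125]), (133, [122, 122, 124]), (136, [122, 123, 125]), (139, [122, 123, 1
[... 604 characters left out ...]
220, [16, 15, 18])]
331 [(130, [101, 99, 97]), (133, [101, 99, 97]), (136, [101, 99, 97]), (139, [101, 99, 97]), (142, [101, 98, 96]), (145, [101, 99, 96]), (148, [100, 98, 96]), (151, [101, 99, 97]), (154, [100, 98, 96]), (157, [100, 98, 96]), (160, [92, 86, 83]), (163, [109, 55, 24]), (166, [110, 56, 24]), (169, [132, 69, 30]), (172, [148, 77, 35]), (175, [145, 75, 34]), (178, [117, 84, 68]), (181, [142, 140, 141]), (184, [148, 145, 147]), (187, [133, 124, 123]), (190, [80, 41, 18]), (193, [78, 55, 45]), (196, [49, 49, 48]), (199, [45, 45, 46]), (202, [77, 78, 79]), (205, [100, 100, 102]), (208, [95, 95, 96]), (211, [73, 73, 75]), (214, [9, 10, 11]), (217, [9, 9, 10]), (220, [11, 11, 12])]
```

```bash
python3 -m handwheel '[[[0,0,-2],[0,0,0]],[[0,0,-2],[0,0,0]],[[0,0,-1],[0,0,0]],[[0,0,-0.5],[0,0,0]],[[0,0,0],[0,0,0]],[[0,0,0],[0,0,0]],[[0,0,0],[0,0,0]],[[0,0,0],[0,0,0]],[[0,0,0],[0,0,0]],[[0,0,0],[0,0,0]]]' 0 60
python3 - <<'E'
from h import *
car()
E
```

```text
t: 34.55
position: [546.4, -27.0, 133.9]
eef_rot: [0.452, 0.544, 0.458, -0.538]
ft_force: [0.4, -0.7, -1.9]
grip_width: 18.4
s to mouth 36.83021630100809 lat 0.06356575657548051 z 133.9093554401105 turn needed [-0.08 -0.07  0.02] F carrier x,y,z [ 0.5 -0.7 -1.9] T [-0.19  0.11 -0.01] gw 18.4
```

```bash
python3 -m handwheel '[[[0,0,-0.5],[0,0,0]],[[0,0,-0.5],[0,0,0]],[[0,0,-0.5],[0,0,0]],[[0,0,-0.5],[0,0,0]],[[0,0,-0.5],[0,0,0]],[[0,0,-0.5],[0,0,0]],[[0,0,-0.5],[0,0,0]],[[0,0,-0.5],[0,0,0]],[[0,0,-0.5],[0,0,0]],[[0,0,-0.5],[0,0,0]]]' 0 60
python3 - <<'E'
from h import *
car()
E
```

```text
t: 35.8
position: [546.5, -26.4, 134.0]
eef_rot: [0.454, 0.542, 0.456, -0.54]
ft_force: [-1.2, -5.0, -1.1]
grip_width: 18.5
s to mouth 36.174408919445945 lat 0.0800531155207774 z 134.01774827224952 turn needed [-0.09  0.44  0.06] F carrier x,y,z [-0.4 -5.1 -1.1] T [-1.06  0.38 -0.01] gw 18.5
```

```bash
python3 -m handwheel '[[[0,0,-0.7],[0,0.2,0]],[[0,0,-0.7],[0,0.2,0]],[[0,0,-0.7],[0,0.1,0]],[[0,0,-0.7],[0,0,0]],[[0,0,-0.7],[0,0,0]],[[0,0,-0.7],[0,0,0]],[[0,0,-0.7],[0,0,0]],[[0,0,-0.7],[0,0,0]],[[0,0,-0.7],[0,0,0]],[[0,0,-0.7],[0,0,0]]]' 0 60
python3 - <<'E'
from h import *
car()
im=grab('wrist');c=load('wrist');grab('top')
a=cv2.resize(im[140:240,270:370,::-1],None,fx=4,fy=4,interpolation=cv2.INTER_CUBIC)
t=cv2.resize(load('top')['im'][155:225,205:305,::-1],None,fx=4,fy=4,interpolation=cv2.INTER_CUBIC)
t=cv2.copyMakeBorder(t,0,120,0,0,cv2.BORDER_CONSTANT)
cv2.imwrite('pics/fin.png',np.hstack([a,t]))
E
```

```text
t: 37.05
position: [546.6, -26.3, 134.1]
eef_rot: [-0.455, -0.54, -0.455, 0.542]
ft_force: [-1.3, -4.4, -0.3]
grip_width: 18.5
s to mouth 36.14900127565127 lat 0.0993829043989247 z 134.13462606362998 turn needed [-0.08  0.72  0.11] F carrier x,y,z [-0.6 -4.6 -0.3] T [-1.11  0.32  0.02] gw 18.5
```

View pics/fin.png

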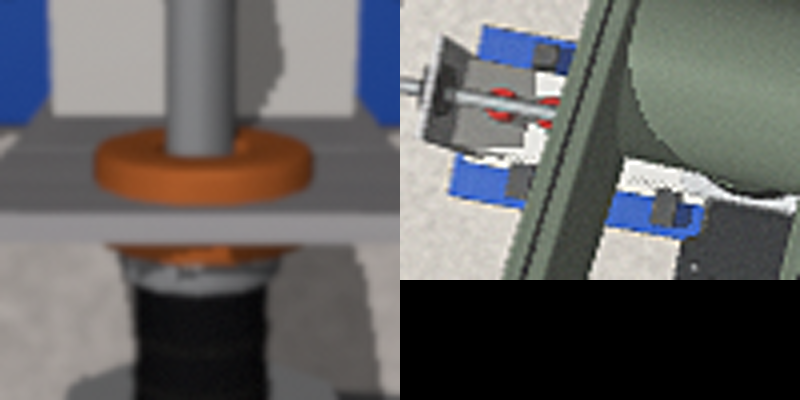

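The wrist crop shows the collar tight under the orange boss (rows 245–290). The top crop shows the tip emerging from the black bushing at the left edge (row 87). I'll take out the 0.7° of tool pitch that the push caused, then check how far the tip stands out.

```bash
python3 -m handwheel '[[[0,0,-0.3],[0,0.5,0]],[[0,0,-0.3],[0,0.5,0]],[[0,0,-0.5],[0,0.4,0]],[[0,0,-0.5],[0,0.4,0]],[[0,0,-0.5],[0,0.3,0]],[[0,0,-0.5],[0,0.3,0]],[[0,0,-0.5],[0,0.3,0]],[[0,0,-0.5],[0,0.3,0]],[[0,0,-0.5],[0,0.3,0]],[[0,0,-0.5],[0,0.3,0]]]' 0 60
python3 - <<'E'
from h import *
car()
grab('top');grab('scene');grab('wrist'); p,r=cur(); a=np.radians(-9.77); yd=np.array([-np.sin(a),np.cos(a)]); xd=np.array([np.cos(a),np.sin(a)])
for n in ('top','scene'):
    c=load(n); Q=[]
    for y in np.arange(94,130,1.):
        u,v=np.round(proj(c,[*(np.array([568.2,100])+y*yd),131])).astype(int)
        for du in (-1,0,1):
            for dv in (-1,0,1):
                D=c['d'][v+dv,u+du]
                if D>0:
                    w=world(c,ray(c,u+du,v+dv)*D); q=w[:2]-[568.2,100]
                    if abs(w[2]-131)<9: Q.append([q@yd,q@xd,w[2]])
    Q=np.array(Q); print(n,len(Q),Q.max(0) if len(Q) else '',np.median(Q,0) if len(Q) else '')
c=load('wrist');P=[]
for L in np.arange(40,120,1.):
    u,v=np.round(proj(c,p+r.apply([0,0,-L]))).astype(int)
    for du in (-2,-1,0,1,2):
        if 0<=v<400 and c['d'][v,u+du]>0:
            q=world(c,ray(c,u+du,v)*c['d'][v,u+du])
            if 130<q[2]<139 : P.append([(q[:2]-[568.2,100])@yd,q[2]])
P=np.array(P); print('wrist z vs y',len(P),np.polyfit(P[:,0],P[:,1],1),P[:,0].min(),P[:,0].max())
w=c['im'].astype(int)
print([(v,w[v,305].tolist()) for v in range(196,216,2)])
E
```

```text
t: 38.4
position: [546.5, -26.6, 133.7]
eef_rot: [0.442, 0.555, 0.468, -0.527]
ft_force: [-1.4, -4.8, -0.5]
grip_width: 18.6
s to mouth 36.38692322435162 lat 0.11393242016951718 z 133.74689779044922 turn needed [-0.03 -2.44  0.13] F carrier x,y,z [-0.5 -5.  -0.5] T [-1.35  0.4  -0.03] gw 18.6
top 171 [117.25465741   3.88707356 139.48555225] [105.68234408  -0.21389422 135.6944448 ]
scene 58 [117.28699606  11.45298956 139.41628735] [113.25904967   4.8696218  134.881679  ]
wrist z vs y 349 [4.79846726e-03 1.35804045e+02] -78.60275114416393 -8.183753148346419
[(196, [144, 140, 141]), (198, [109, 81, 69]), (200, [93, 48, 21]), (202, [84, 54, 40]), (204, [70, 68, 68]), (206, [72, 73, 74]), (208, [99, 99, 100]), (210, [52, 52, 53]), (212, [14, 14, 15]), (214, [14, 12, 14])]
```

```bash
python3 -m handwheel '[[[0,0,0],[0,-0.6,0]],[[0,0,0],[0,-0.6,0]],[[0,0,0],[0,-0.6,0]],[[0,0,-0.2],[0,-0.2,0]],[[0,0,-0.3],[0,0,0]],[[0,0,-0.3],[0,0,0]],[[0,0,-0.4],[0,0.05,0]],[[0,0,-0.5],[0,0.05,0]],[[0,0,-0.5],[0,0.05,0]],[[0,0,-0.5],[0,0.05,0]]]' 0 60
python3 -c "
from h import *
car()"
```

```text
t: 39.8
position: [546.6, -26.4, 133.9]
eef_rot: [0.452, 0.543, 0.459, -0.538]
ft_force: [-1.9, -5.7, -1.0]
grip_width: 18.7
s to mouth 36.20552415960016 lat 0.1487761786123026 z 133.942442669501 turn needed [ 0.04 -0.05  0.14] F carrier x,y,z [-0.9 -5.9 -1. ] T [-1.2   0.35  0.03] gw 18.7
```

```bash
python3 - <<'E'
from h import *
grab('wrist');c=load('wrist'); print([(v,c['im'][v,305].tolist(),c['im'][v,335].tolist()) for v in range(196,216,2)])
car(); bot.close_job()
E
```

```text
[(196, [147, 144, 145], [148, 144, 146]), (198, [144, 140, 141], [145, 141, 142]), (200, [116, 92, 82], [114, 100, 95]), (202, [93, 50, 24], [75, 39, 18]), (204, [83, 60, 51], [71, 51, 44]), (206, [70, 70, 70], [57, 57, 57]), (208, [76, 76, 77], [58, 59, 60]), (210, [82, 83, 84], [56, 57, 57]), (212, [21, 21, 21], [16, 15, 17]), (214, [11, 11, 13], [10, 11, 11])]
s to mouth 36.197451914231166 lat 0.16019689998110218 z 133.94562449294008 turn needed [ 0.04 -0.05  0.14] F carrier x,y,z [ 0.6 -5.2 -0.6] T [-1.26  0.33  0.02] gw 18.6
the job is handed in; nothing more can be done
```

I put the blue-capped tube in the carrier's free place and threaded the locking bar through both bushings until its collar stopped against the orange one. The job was handed in at about 40 s, still gripping the bar.

- **Tube:** it went down without resistance and I let it go. Its cap is in line with the red caps, and the depth reading put it level with them (121.9 mm against 121.4 mm).
- **Bar:** I lifted it by the handle at 60 N grip and levelled out a droop of about 0.65°. It passed both bushings with no noticeable force.
- **Collar:** forward motion stopped over repeated small pushes. At hand-in I was holding a steady push of about 5 N, with the bar about 0.2 mm off the bore line.
- **Tip:** the depth images put it about 25 mm beyond the black bushing, against the nominal 26 mm. The last wrist picture viewed shows the collar close against the orange bushing.

**Disagreements and slips:**
- The scene camera placed the carrier about 7 mm off along its row. I used the top and wrist cameras, which agreed with each other.
- The grip stopped 36.2 mm from the orange bushing's face against an expected 35.7 mm, which is within measuring error.
- While pushing home, I tipped the gripper up about 2.4° too far for a moment, then brought it back to level.

I took no final picture of the red tubes, pen and other items. No force suggested that anything was touched.

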